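# Send a steel weight down the rocker chute

### The arm

A 6-joint arm with a two-finger parallel gripper is mounted at the origin on a cart in front of the work surface, level with it; the furniture and walls round the work are solid. World frame = base frame: x ahead of the robot, y to its left, z up, the work surface at z = 0. Lengths are in m, angles in degrees, forces in N, time in s.
With the tool pointing down it reaches from about 0.35 to 0.875 m from the base axis. Payload 4.2 kg.
Tool frame: the origin (TCP) lies at the centre of the arm's flange, where the gripper is bolted on; the fingertips stand 182 mm ahead of it and the grasp point (between the pads) lies 164 mm ahead of it (r.nose_length is the distance from the TCP to the fingertips, in m); z points along the fingers, y is the line along which they close (so a half turn about z gives the same grasp; the last joint's range is limited). The gripper opens to 87 mm and grips with 3 to 60 N. Pads are 19 mm wide; open, the fingers measure 117 mm over their backs; the gripper's body (75 mm by 190 mm) begins 51 mm behind the grasp point.
Start: joints at [-50.672, 22.042, 0.453, 0, -68.411, -14.817], TCP at [0.259, -0.569, 0.405] pointing down, gripper open.
Joint ranges: [-179.83, 179.83], [-69.29, 118.12], [-61.27, 80.66], [-181.25, 117.63], [-171.15, -9.14], [-177.46, 177.46]. Speed limits (degrees/s): [159.86, 159.86, 180, 180, 180, 180].

### API

Orientations are given as a 3x3 rotation matrix whose columns are the frame's x, y, z axes.
In Python, from station import r, vision gives the robot as it stands. The module is installed in compiled form; this text tells all that it offers.
- The arm moves only by the shell command python3 -m creep 'ROWS'. ROWS is JSON, a list of rows, each a list of 7 numbers: the opening, from -1 (shut) to 1 (fully open), then the shift along the tool's x, y, z in mm, then the turn, a rotation vector about the tool's x, y, z in degrees. A call has 1 to 8 rows; each row is the pose to reach, as a shift and turn from the pose commanded when the call began, along the tool's axes at that moment; what a row does not reach only later rows make up. A row lasts 1/12 s, in which the tool goes at most 41.7 mm and 7.16 degrees, less where a joint would pass 70% of its speed; a pose out of reach is approached as far as the arm can. A call with a gripper value outside its range is refused whole. The fingers move at their own pace and stop on an object; the grip force is fixed at half the most. Time passes only in rows, so rows that repeat a pose let the fingers close. It gives the time, the measured TCP pose, the force, the opening and the grip force at its end, in the units of the state.
- r.sense(): the state, without advancing time (a new reading comes with each control period).
- vision.capture(name): name is "scene" or "top" or "wrist"; returns (picture, depth): 400x640x3 uint8, red, green, blue; 400x640 float32, m along the optical axis (not along the pixel's ray), 0 where there is no reading.
- vision.camera_model(name): a dict with "vertical_fov" (degrees; the focal length in pixels is half the picture's height over the tangent of half this angle, whatever the lens; pixels are square), "cx", "cy" (the principal point, pixels), "extrinsics" (4x4, takes a point from camera to world coordinates); the wrist camera has in their place "mount" (4x4, takes a point from camera to tool coordinates, whose origin is the TCP and whose axes are the flange's). Camera axes: x right, y down, z forward; pixel columns grow to the right and rows downward; lengths in m; the calibration is good to about 2 mm. A picture is of the moment at which its call begins: read the wrist's pose just before it. camera_model takes no time and is no camera call.
- r.finish_job(): hands the job in; it is judged then, once.
Trained networks look in the newest picture that a camera, given by its name, has taken for a name from the list of things; names that differ only in an ending like _2 or _b are one class to them, and where a whole thing is asked for, a point or a joint stands for the part that bears it (a point fixed in the world has none). Each returns a list of dicts, best first, with "conf" (0 to 1); they miss things now and then, are a little off and sometimes report something else, mostly with a low value. They report only what shows in the picture. A call takes as long as a camera call. They do not tell look-alikes from the thing itself.
- vision.find_in(camera, thing): "uv" ([column, row] in pixels, amid what is visible of it).
- vision.cut_out(camera, thing): "region" (400x640 bool, what is visible of it) and "uv" ([column, row] in pixels, amid what is visible of it).
The state is a dict: "time_s": time; "joints": joint angles; "joint_velocities": joint speeds; "effort": joint torques, N m; "tcp_pos": TCP position; "ee_rot": TCP orientation; "wrist_force": force on the tool from outside, world axes, zero at the start; "moment": the same for the moment, N m; "gripper_width": opening from 0.0 (shut) to 1.0 (fully open); "gripper_force": force on a finger pad.
Only numpy, scipy, OpenCV 4.12 (cv2) and the standard library are available. Lean on these libraries where they do the work, as an engineer would, in place of code of your own. Each camera call takes 0.05 s, during which the arm holds its last target. There are 200 camera calls.

### The job

Pick up the steel weight and set it down, flat side down, on the loading spot of the rocker chute's level pan, right at the splash guard's front edge, and let go only once it stands on the pan; its own weight must then tip the pan and slide it into the foil tray, and the empty pan must swing back level with your hand out of the way. The guard overhangs the pan, so come in slanting from the front without pushing on it. Leave the white puck and the small black mount where they are.

Things in the scene. Friction and masses are not known exactly. Their poses are not given: they have to be found in the camera images.
- weight_mid (a point): Centre of the turned steel weight to be moved: plain metal disc 42 mm in diameter, 24 mm high, 0.20 to 0.29 kg, small bore in its top. It stands flat on the worktop, this point half-way up (12 mm). It may start left of two fixed black microscopes up to 360 mm high, which stand in the world box x 0.29 to 0.57 m, y -0.14 to 0.20 m: carry it over or round them. The chute is to their right.
- puck_mid (a point): Bystander: centre (half-way up) of a loose white round sample puck, 52 mm in diameter, 20 mm high.
- mount_mid (a point): Bystander: centre (half-way up) of a loose black resin mount, a round disc 30 mm in diameter, 18 mm high.
- station: The fixed rocker chute with its foil tray: grey base plate, two cheeks (up to 122 mm high, y = +-85 mm) that carry the pan, two guard posts (x = 94, y = +-90 mm). Origin on the worktop below the pivot axis; x points along the chute, away from the robot, y left, z up. The foil tray, 166 mm along x by 216 mm, 43 mm high, floor some 8 mm up, is fixed behind it, its middle at x = 205 mm, y = 0.
- guard: The fixed splash guard over the pan: flat grey sheet 75 mm (station x) by 204 mm, side hems 8 mm down. Origin at the middle of its front edge, underside, 238 mm above the worktop, 45 mm past the pivot; it reaches on from there to the tray. A gripper straight down on the loading spot strikes it; leaning 25 to 45 degrees back to station -x, fingers closing along station y, clears it.
- load_spot (a point): The loading spot: point on the pan's upper face, on its middle line, 40 mm past the pivot towards the foil tray (5 mm before the guard's edge); it moves with the pan. x along the pan to the tray, y left, z out of the pan. The weight's middle should come within 15 mm of it along x and 25 mm along y; nearer the pivot than 25 mm the pan may not tip.
- rocker (a joint): Angle of the pan in rad: 0 = level, at rest, up to 0.42 = tipped, tray end down. No latch or spring: about 0.045 N m about the pivot (the weight 16 to 23 mm past it) starts it tipping, and the weight then slides off the smooth pan. The pan yields under it, so setting down a few mm too low does no harm. The empty pan swings back to level within a second by its counterweight.
- pivot (a point): Middle of the pivot axis, 108 mm above the worktop. The steel pan that rocks on it reaches from 45 mm before to 140 mm past it along station x and is 150 mm wide; its upper face is 120 mm above the worktop when level, with side rims 10 mm and a front lip 6 mm above the face. A dark counterweight bar hangs below its front end.
There are look-alikes about, which are no part of the job. What is shaped like the part that bears weight_mid but orange or purple is not meant.

How it is judged:
By the outcome, as a careful person would: the job done as asked, in the order asked, and still so for the second after the job is handed in, with the robot touching nothing.
It also fails if it takes over 58 s, if anything falls off the work surface, if the arm or the gripper's body presses on something with over 40 N, if the wrist force passes 120 N, or if a joint passes its speed limit or range.

## Working session

There is one attempt and no reset: what is moved stays moved. The work goes in short steps, Python scripts to look and compute and a shell command to move; the robot and the scene stay as the last step left them, time stands still between calls to the robot, and variables do not carry over. Pictures are saved under pics/ and viewed, at most 10 in all, crops included, and the job is handed in when it is done.

```bash
mkdir -p pics
cat > h.py <<'E'
import numpy as np, cv2
from station import r, vision
def cap(n):
    s=r.sense(); im,d=vision.capture(n); m=vision.camera_model(n)
    if 'extrinsics' in m: T=np.array(m['extrinsics'])
    else:
        W=np.eye(4);W[:3,:3]=s['ee_rot'];W[:3,3]=s['tcp_pos'];T=W@np.array(m['mount'])
    f=im.shape[0]/2/np.tan(np.radians(m['vertical_fov'])/2)
    return im,d,dict(T=T,f=f,cx=m['cx'],cy=m['cy'])
def pts(d,c,mask=None):
    v,u=np.nonzero((d>0) if mask is None else (mask&(d>0)))
    z=d[v,u]; P=np.c_[(u-c['cx'])/c['f']*z,(v-c['cy'])/c['f']*z,z]
    return P@c['T'][:3,:3].T+c['T'][:3,3]
def proj(p,c):
    q=c['T'][:3,:3].T@(np.array(p)-c['T'][:3,3]); return np.array([c['cx']+c['f']*q[0]/q[2],c['cy']+c['f']*q[1]/q[2]])
def save(im,n): cv2.imwrite('pics/'+n,im[:,:,::-1])
E
python3 - <<'E'
from h import *
for n in('scene','top'):
    im,d,c=cap(n); save(im,n+'1.png'); print(n,c['T'].round(3).tolist())
    for t in('weight_mid','puck_mid','mount_mid','station','guard','load_spot','rocker'):
        for o in vision.cut_out(n,t)[:4]:
            m=o['region']; P=pts(d,c,m)
            print(t,round(o['conf'],2),np.round(o['uv']),m.sum(),np.median(P,0).round(3) if len(P) else '',np.percentile(P,[2,98],axis=0).round(3).tolist() if len(P) else '',im[m].mean(0).round() if m.any() else '')
E
```

```text
scene [[0.639, -0.398, 0.658, -0.624], [-0.769, -0.325, 0.55, -0.934], [-0.005, -0.858, -0.513, 0.992], [0.0, 0.0, 0.0, 1.0]]
weight_mid 0.69 [352. 262.] 136 [ 0.367 -0.244  0.019] [[0.353, -0.262, 0.003], [0.39, -0.224, 0.025]] [194.  96.  21.]
weight_mid 0.52 [379. 279.] 180 [ 0.358 -0.341  0.018] [[0.341, -0.357, -0.003], [0.388, -0.318, 0.025]] [140. 131. 120.]
weight_mid 0.45 [382. 302.] 199 [ 0.288 -0.407  0.019] [[0.274, -0.424, -0.003], [0.315, -0.384, 0.025]] [ 97.  53. 110.]
station 0.75 [392. 214.] 4291 [ 0.593 -0.244  0.115] [[0.467, -0.346, -0.002], [0.875, -0.083, 0.243]] [126. 123. 118.]
guard 0.84 [403. 177.] 617 [ 0.63  -0.246  0.24 ] [[0.596, -0.346, 0.231], [0.678, -0.146, 0.244]] [144. 146. 142.]
rocker 0.94 [394. 210.] 1437 [ 0.584 -0.248  0.118] [[0.506, -0.324, 0.098], [0.69, -0.172, 0.127]] [138. 134. 127.]
rocker 0.19 [376. 277.] 160 [ 0.358 -0.341  0.019] [[0.342, -0.357, -0.0], [0.384, -0.318, 0.025]] [137. 129. 118.]
top [[-0.005, -0.981, 0.192, 0.207], [-1.0, 0.009, 0.019, -0.063], [-0.02, -0.192, -0.981, 1.461], [0.0, 0.0, 0.0, 1.0]]
weight_mid 0.43 [370
[... 221 characters left out ...]
id 0.46 [378. 140.] 1448 [ 0.636 -0.251  0.242] [[0.598, -0.348, 0.235], [0.673, -0.152, 0.247]] [119. 119. 114.]
mount_mid 0.38 [233. 220.] 32 [0.407 0.276 0.017] [[0.397, 0.266, 0.012], [0.417, 0.285, 0.022]] [63. 61. 59.]
station 0.88 [373. 151.] 5648 [ 0.616 -0.248  0.117] [[0.477, -0.354, -0.001], [0.834, -0.152, 0.245]] [125. 121. 114.]
guard 0.85 [380. 140.] 1419 [ 0.636 -0.251  0.242] [[0.598, -0.348, 0.237], [0.672, -0.152, 0.247]] [120. 120. 115.]
load_spot 0.66 [375. 169.] 1635 [ 0.571 -0.25   0.12 ] [[0.509, -0.323, 0.112], [0.635, -0.173, 0.129]] [140. 136. 127.]
rocker 0.64 [373. 168.] 1634 [ 0.571 -0.249  0.12 ] [[0.509, -0.322, 0.112], [0.635, -0.173, 0.129]] [140. 136. 127.]
```

View pics/scene1.png

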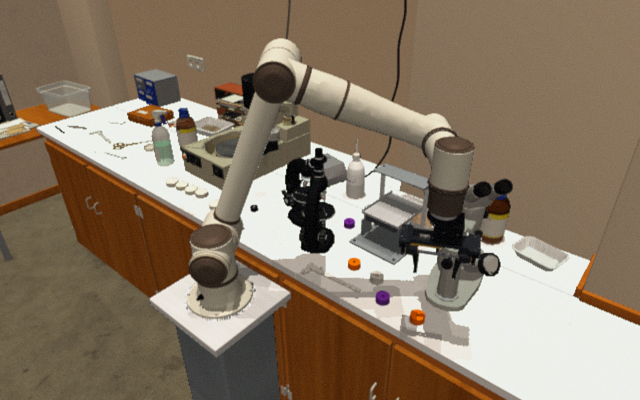

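View pics/top1.png

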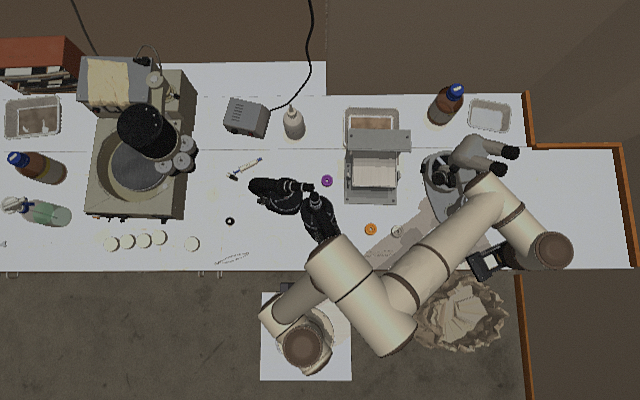

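Scene picture: the candidates of that shape are orange (354,264) and (417,317), purple (382,298) and (349,223), and plain metal (377,277), which is also at (396,230) in top. I choose the metal one at (377,277). The puck is probably in the row at (191,244) top, and the mount is (230,221) top; both are far left. Next I check the weight in a close crop and get the station's yaw.

Run:
```python
from h import *
im,d,c=cap('scene')
save(cv2.resize(im[240:330,330:450],None,fx=5,fy=5,interpolation=cv2.INTER_CUBIC),'crop1.png')
o=[o for o in vision.cut_out('scene','weight_mid') if abs(o['uv'][0]-378)<8][0]
P=pts(d,c,o['region']);t=P[P[:,2]>.018]
print('weight top',len(t),t.mean(0).round(4),(t.min(0)).round(3),t.max(0).round(3),cv2.minEnclosingCircle(t[:,:2].astype(np.float32)))
im,d,c=cap('top')
for n in('guard','rocker'):
    o=vision.cut_out('top',n)[0]; P=pts(d,c,o['region'])
    z=np.median(P[:,2]); P=P[abs(P[:,2]-z)<.012]
    print(n,z,cv2.minAreaRect(P[:,:2].astype(np.float32)))
A=pts(d,c); A=A[(A[:,0]>.3)&(A[:,0]<.6)&(A[:,1]<-.3)&(A[:,1]>-.7)&(A[:,2]>.04)&(A[:,2]<.5)]
# obstacles to the right: stereo scope
S,dd,cc=cap('scene');A=pts(dd,cc);A=A[(A[:,0]>.25)&(A[:,0]<.75)&(A[:,1]<-.35)&(A[:,1]>-.7)&(A[:,2]>.02)&(A[:,2]<.6)]
H,xe,ye=np.histogram2d(A[:,0],A[:,1],bins=[np.arange(.25,.76,.05),np.arange(-.7,-.34,.05)]);
Z=np.zeros_like(H)
for p in A: 
    i,j=int((p[0]-.25)/.05),int((p[1]+.7)/.05); 
    if i<Z.shape[0] and j<Z.shape[1]: Z[i,j]=max(Z[i,j],p[2])
print('cols y from -.7, rows x from .25');print(Z.round(2))
```

```text
weight top 84 [ 0.2934 -0.4055  0.0215] [ 0.271 -0.425  0.018] [ 0.314 -0.385  0.028] ((0.29171597957611084, -0.4029983878135681), 0.023078177124261856)
guard 0.241585198810779 ((0.6357396245002747, -0.2500532865524292), (0.20313683152198792, 0.07702811062335968), 88.09042358398438)
rocker 0.11984961042679854 ((0.572867214679718, -0.25089919567108154), (0.1594642698764801, 0.1317756026983261), 87.6268539428711)
cols y from -.7, rows x from .25
[[0.34 0.59 0.59 0.59 0.55 0.6  0.6 ]
 [0.33 0.39 0.58 0.57 0.58 0.6  0.53]
 [0.28 0.25 0.21 0.57 0.58 0.59 0.02]
 [0.   0.   0.26 0.19 0.57 0.57 0.  ]
 [0.   0.   0.38 0.37 0.   0.2  0.  ]
 [0.   0.38 0.38 0.37 0.06 0.19 0.  ]
 [0.   0.38 0.38 0.32 0.   0.06 0.  ]
 [0.   0.   0.23 0.   0.   0.   0.24]
 [0.   0.   0.   0.   0.   0.   0.05]
 [0.04 0.04 0.   0.   0.   0.   0.  ]]
```

View pics/crop1.png

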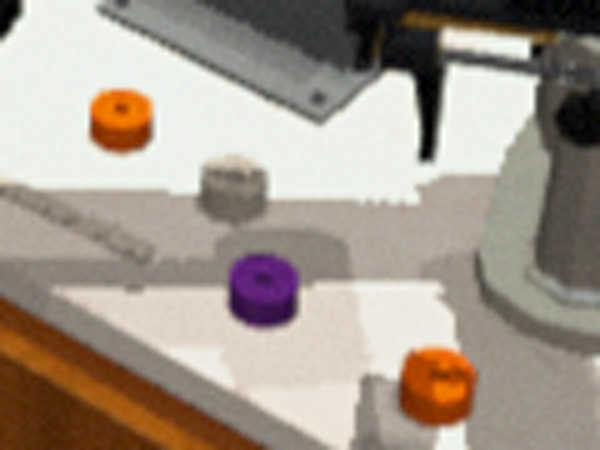

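The crop confirms the plain grey metal disc (crop centre ≈(233,188)), between the orange (121,120) and purple (263,290) look-alikes. World position is about (0.363,-0.338). The station yaw is about -2° and the load spot about (0.593,-0.248,0.120).

```bash
cat >> h.py <<'E'
from scipy.spatial.transform import Rotation as Ro
def Rd(t,psi=-2,sg=1):
    t,p=np.radians([t,psi]); z=np.array([np.sin(t)*np.cos(p),np.sin(t)*np.sin(p),-np.cos(t)]); y=sg*np.array([-np.sin(p),np.cos(p),0])
    return np.c_[np.cross(y,z),y,z]
def go(p,R,L=.175):  # point p is to lie L ahead of TCP
    s=r.sense();R0=np.array(s['ee_rot']);tcp=np.array(p)-R[:,2]*L
    print('tcp',tcp.round(3),'shift',(R0.T@(tcp-s['tcp_pos'])*1000).round(1),'rot',Ro.from_matrix(R0.T@R).as_rotvec(degrees=True).round(2))
E
python3 - <<'E'
from h import *
s=r.sense();print(s['time_s'],np.array(s['ee_rot']).round(3).tolist());print(np.array(vision.camera_model('wrist')['mount']).round(3).tolist())
for sg in(1,-1):
  go([.363,-.338,.16],Rd(33,sg=sg)); 
im,d,c=cap('top');A=pts(d,c)
A=A[(A[:,0]>.29)&(A[:,0]<.57)&(A[:,1]>-.2)&(A[:,1]<-.02)&(A[:,2]>.1)&(A[:,2]<.42)]
print('scope right edge',np.percentile(A[:,1],[0,1,5]),A[A[:,1].argmin()])
E
```

```text
1.1 [[-0.91, -0.415, 0.0], [-0.415, 0.91, 0.0], [-0.0, 0.0, -1.0]]
[[-0.001, -0.955, -0.296, 0.082], [1.0, -0.001, -0.0, 0.0], [-0.0, -0.296, 0.955, 0.02], [0.0, 0.0, 0.0, 1.0]]
tcp [ 0.268 -0.335  0.307] shift [-104.7  209.4   98. ] rot [  7.63 -32.4   25.77]
tcp [ 0.268 -0.335  0.307] shift [-104.7  209.4   98. ] rot [  43.81   10.32 -147.9 ]
scope right edge [-0.19988996 -0.19818321 -0.18842273] [ 0.51308286 -0.19988996  0.10449011]
```

```bash
python3 -m creep '[[0.5,-20,40,10,1.3,-5.4,4.3],[0.5,-40,80,30,2.6,-10.8,8.6],[0.5,-60,115,45,3.8,-16.2,12.9],[0.5,-80,150,65,5.1,-21.6,17.2],[0.5,-95,185,85,6.4,-27,21.5],[0.5,-105,209,98,7.6,-32.4,25.8],[0.5,-105,209,98,7.6,-32.4,25.8],[0.5,-105,209,98,7.6,-32.4,25.8]]'
python3 - <<'E'
from h import *
s=r.sense();print(s['joints'])
im,d,c=cap('wrist');save(im,'w1.png')
for o in vision.cut_out('wrist','weight_mid')[:4]:
    m=o['region'];P=pts(d,c,m);t=P[P[:,2]>.018];print(round(o['conf'],2),np.round(o['uv']),m.sum(),im[m].mean(0).round(),cv2.minEnclosingCircle(t[:,:2].astype(np.float32)) if len(t) else '',np.percentile(P,[2,98],axis=0).round(3).tolist())
E
```

```text
time_s: 1.82
tcp_pos: [0.2672, -0.3333, 0.3063]
ee_rot: [[-0.839, 0.033, 0.543], [0.029, 0.999, -0.017], [-0.543, 0.002, -0.84]]
wrist_force: [0.2, -0.6, 0.2]
gripper_width: 0.751
gripper_force: 0.0
[-39.29854026   6.57335756 -27.03547821 -35.69748879 -34.56902785
 -26.75165178]
0.87 [215.  26.] 3400 [79. 55. 92.] ((0.29630762338638306, -0.4020683765411377), 0.02179759368300438) [[0.281, -0.421, 0.004], [0.315, -0.381, 0.025]]
0.75 [318. 102.] 2443 [129. 128. 121.] ((0.36325663328170776, -0.3356047570705414), 0.02167724445462227) [[0.343, -0.354, 0.003], [0.381, -0.317, 0.025]]
0.61 [428. 107.] 2443 [136.  87.  60.] ((0.3722171187400818, -0.23936565220355988), 0.021611567586660385) [[0.352, -0.26, 0.003], [0.39, -0.221, 0.025]]
0.61 [519. 227.] 1075 [ 88.  62. 103.] ((0.5569599270820618, -0.08124677836894989), 0.02234230376780033) [[0.536, -0.102, 0.002], [0.575, -0.064, 0.025]]
```

View pics/w1.png

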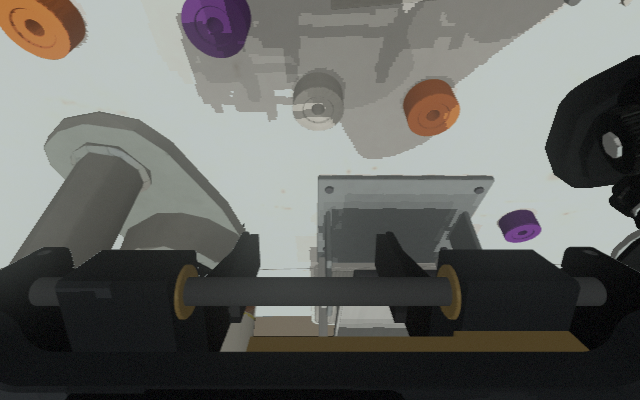

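The wrist view shows the bored metal disc at (318,102), centred between the fingers, and the circle fit radius of 21.7 mm matches. Next is the descent.

Run:
```python
from h import *
R=Rd(33)
go([.363,-.336,.05],R,.176);go([.363,-.336,.012],R,.176)
```

```text
tcp [ 0.267 -0.333  0.198] shift [61.3  3.2 91.5] rot [-0.05  0.01  0.11]
tcp [ 0.267 -0.333  0.16 ] shift [ 82.    3.3 123.3] rot [-0.05  0.01  0.11]
```

```bash
python3 -m creep '[[0.5,20,1,30,0,0,0],[0.5,40,2,60,0,0,0],[0.5,61,3,91,0,0,0],[0.5,68,3,102,0,0,0],[0.5,75,3,113,0,0,0],[0.5,82,3,123,0,0,0],[0.5,82,3,123,0,0,0],[0.5,82,3,123,0,0,0]]'
python3 - <<'E'
from h import *
s=r.sense();print(s['wrist_force'],s['joints']);go([.363,-.336,.012],Rd(33),.176)
E
```

```text
time_s: 2.58
tcp_pos: [0.267, -0.334, 0.1587]
ee_rot: [[-0.838, 0.036, 0.545], [0.03, 0.999, -0.02], [-0.545, -0.0, -0.838]]
wrist_force: [-0.7, 0.6, 1.4]
gripper_width: 0.75
gripper_force: 0.3
[-0.70872001  0.64913235  1.36077745] [-47.11636945  23.37249831 -28.0749281  -60.13172187 -26.41330963
   7.39374544]
tcp [ 0.267 -0.333  0.16 ] shift [-0.6  1.4 -0.7] rot [-0.03  0.02 -0.02]
```

```bash
python3 -m creep '[[0.5,-1,1,-1,0,0,0],[-1,-1,1,-1,0,0,0],[-1,-1,1,-1,0,0,0],[-1,-1,1,-1,0,0,0],[-1,-1,1,-1,0,0,0],[-1,-1,1,-1,0,0,0],[-1,-1,1,-1,0,0,0],[-1,-1,1,-1,0,0,0]]'
```

```text
time_s: 3.25
tcp_pos: [0.2669, -0.331, 0.1604]
ee_rot: [[-0.838, 0.035, 0.544], [0.03, 0.999, -0.019], [-0.545, -0.0, -0.839]]
wrist_force: [0.8, -2.1, -0.4]
gripper_width: 0.472
gripper_force: 30.0
```

```bash
python3 -m creep '[[-1,-5,0,-8,0,0,0],[-1,-19,0,-30,0,0,0],[-1,-38,0,-58,0,0,0],[-1,-57,0,-88,0,0,0],[-1,-76,0,-117,0,0,0],[-1,-92,0,-142,0,0,0],[-1,-98,0,-151,0,0,0],[-1,-98,0,-151,0,0,0]]'
python3 - <<'E'
from h import *
im,d,c=cap('wrist');save(im,'w2.png');s=r.sense();W=np.array(s['ee_rot'])
print(s['gripper_width'],s['wrist_force'],s['joints'])
p=np.array(s['tcp_pos'])+W[:,2]*.176;print('weight',p.round(4))
for o in vision.cut_out('wrist','weight_mid')[:4]:
    m=o['region'];P=pts(d,c,m);print(round(o['conf'],2),np.round(o['uv']),m.sum(),im[m].mean(0).round(),(((P-s['tcp_pos'])@W).mean(0)).round(3))
for o in vision.cut_out('wrist','guard')[:1]+vision.cut_out('wrist','rocker')[:1]:
    P=pts(d,c,o['region']);z=np.median(P[:,2]);print(o['conf'],o['uv'],z,np.percentile(P,[1,99],axis=0).round(3).tolist(),cv2.minAreaRect(P[abs(P[:,2]-z)<.01][:,:2].astype(np.float32)))
for q in([.593,-.248,.21],[.593,-.248,.132]): go(q,Rd(33),.176)
E
```

```text
time_s: 3.92
tcp_pos: [0.2667, -0.3304, 0.343]
ee_rot: [[-0.836, 0.034, 0.547], [0.026, 0.999, -0.021], [-0.548, -0.003, -0.837]]
wrist_force: [-0.3, 0.4, -2.3]
gripper_width: 0.472
gripper_force: 30.0
0.47135240147989355 [-0.16317709  0.15180348 -2.76467208] [-38.0671027    3.21721737 -26.01266331 -31.93180991 -37.48922783
 -32.26545578]
weight [ 0.3623 -0.3332  0.1932]
0.9 [319. 250.] 4369 [128. 128. 120.] [ 0.006 -0.001  0.165]
0.89 [508. 204.] 992 [100.  75. 115.] [-0.054  0.254  0.421]
0.84 [420.  82.] 2141 [142.  92.  65.] [0.092 0.092 0.323]
0.84 [70. 12.] 1965 [170. 116.  73.] [ 0.14 -0.19  0.29]
0.71 [393.1, 247.5] 0.10766599673079884 [[0.347, -0.325, 0.095], [0.689, -0.185, 0.22]] ((0.5112070441246033, -0.22975200414657593), (0.09418589621782303, 0.00727767962962389), 88.30078887939453)
tcp [ 0.497 -0.245  0.358] shift [-201.8   93.9  107.5] rot [ 0.19 -0.21 -0.16]
tcp [ 0.497 -0.245  0.28 ] shift [-159.6   93.6  173. ] rot [ 0.19 -0.21 -0.16]
```

View pics/w2.png

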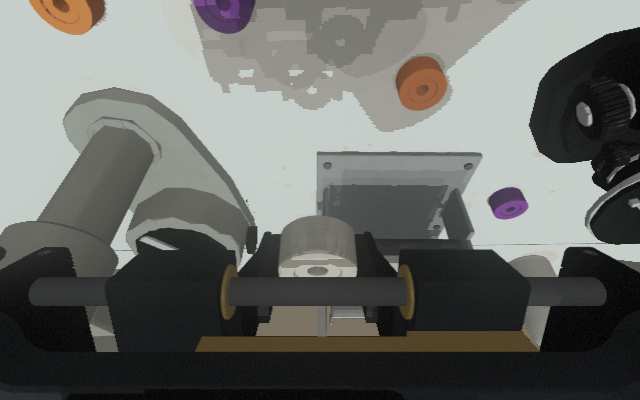

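The weight is held centrally between the fingers at (319,250), and the force of -2.5 N fits. Next I work out the waypoints.

Run:
```python
from h import *
for q in([.46,-.29,.195],[.55,-.251,.185],[.593,-.251,.145]): go(q,Rd(33),.176)
```

```text
tcp [ 0.364 -0.287  0.343] shift [-83.3  47.2  48.7] rot [ 0.19 -0.21 -0.16]
tcp [ 0.454 -0.248  0.333] shift [-152.2   89.3  105.3] rot [ 0.19 -0.21 -0.16]
tcp [ 0.497 -0.248  0.293] shift [-166.7   90.7  162.2] rot [ 0.19 -0.21 -0.16]
```

```bash
python3 -m creep '[[-1,-27,16,16,0,0,0],[-1,-55,32,32,0.1,-0.1,-0.1],[-1,-83,47,49,0.1,-0.1,-0.1],[-1,-106,61,68,0.2,-0.2,-0.2],[-1,-130,75,87,0.2,-0.2,-0.2],[-1,-152,89,105,0.2,-0.2,-0.2],[-1,-152,89,105,0.2,-0.2,-0.2],[-1,-152,89,105,0.2,-0.2,-0.2]]'
python3 - <<'E'
from h import *
s=r.sense();print(s['joints'],s['gripper_width'])
for n in('scene','wrist'):
    im,d,c=cap(n);save(im[100:300,300:560] if n=='scene' else im,n+'3.png')
    for t in ('rocker','guard'):
      for o in vision.cut_out(n,t)[:1]:
        P=pts(d,c,o['region']);z=np.median(P[:,2]);P=P[abs(P[:,2]-z)<.012];print(n,t,round(o['conf'],2),len(P),P.mean(0).round(3),np.percentile(P,[1,99],axis=0).round(3).tolist())
for q in([.593,-.25,.145],[.593,-.25,.133]): go(q,Rd(33),.176)
E
```

```text
time_s: 4.78
tcp_pos: [0.4552, -0.2475, 0.3319]
ee_rot: [[-0.84, 0.032, 0.541], [0.026, 0.999, -0.019], [-0.542, -0.002, -0.841]]
wrist_force: [-1.4, 0.9, -2.8]
gripper_width: 0.468
gripper_force: 30.0
[-12.61033451  11.45593388 -23.99400104 -14.81687438 -22.8899638
 -67.1547276 ] 0.46787248068434023
scene rocker 0.6 1053 [ 0.573 -0.255  0.119] [[0.505, -0.325, 0.108], [0.683, -0.169, 0.128]]
scene guard 0.84 454 [ 0.636 -0.286  0.24 ] [[0.593, -0.352, 0.232], [0.673, -0.172, 0.244]]
wrist rocker 0.73 29179 [ 0.554 -0.243  0.121] [[0.505, -0.321, 0.11], [0.656, -0.169, 0.131]]
tcp [ 0.497 -0.247  0.293] shift [-13.2   4.2  59.3] rot [-0.22  0.17  0.08]
tcp [ 0.497 -0.247  0.281] shift [-6.6  4.2 69.3] rot [-0.22  0.17  0.08]
```

View pics/wrist3.png

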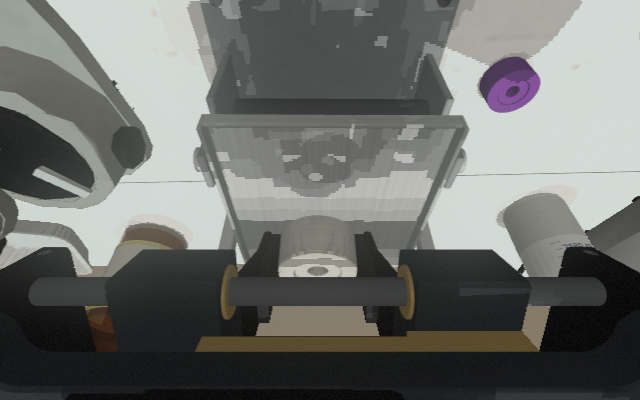

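The pan is level below and the weight at (318,250) is centred on it. I go in along the slant.

```bash
python3 -m creep '[[-1,-4,1,15,0,0,0],[-1,-8,3,30,-0.1,0.1,0],[-1,-11,5,45,-0.2,0.2,0.1],[-1,-11,5,58,-0.2,0.2,0.1],[-1,-11,5,58,-0.2,0.2,0.1],[-1,-11,5,58,-0.2,0.2,0.1]]'
python3 - <<'E'
from h import *
s=r.sense();print(s['wrist_force'],s['gripper_width'],(np.array(s['tcp_pos'])+np.array(s['ee_rot'])[:,2]*.176).round(4))
im,d,c=cap('scene');
for o in vision.cut_out('scene','weight_mid')[:4]: 
    m=o['region'];P=pts(d,c,m);print(round(o['conf'],2),np.median(P,0).round(3),P.min(0).round(3),P.max(0).round(3),m.sum())
im,d,c=cap('wrist');s=r.sense();W=np.array(s['ee_rot'])
o=[o for o in vision.cut_out('wrist','weight_mid') if abs(o['uv'][0]-319)<30][0];P=pts(d,c,o['region']);print('held',((P-s['tcp_pos'])@W).mean(0).round(3),np.percentile(P,[2,50,98],axis=0).round(3).tolist())
for q in([.591,-.248,.137],[.591,-.248,.131]): go(q,Rd(33),.176)
E
```

```text
time_s: 5.58
tcp_pos: [0.4952, -0.2453, 0.2919]
ee_rot: [[-0.839, 0.034, 0.543], [0.029, 0.999, -0.019], [-0.543, 0.0, -0.84]]
wrist_force: [-0.3, 0.4, -2.3]
gripper_width: 0.467
gripper_force: 30.0
[-0.26663647  0.35904782 -2.25758746] 0.4670797621705179 [ 0.5907 -0.2486  0.1441]
0.66 [ 0.367 -0.245  0.019] [ 0.351 -0.262 -0.002] [ 0.395 -0.217  0.025] 147
0.62 [ 0.551 -0.087  0.018] [ 0.529 -0.106 -0.006] [ 0.59  -0.044  0.025] 110
0.5 [ 0.29  -0.407  0.019] [ 0.274 -0.426 -0.002] [ 0.319 -0.384  0.026] 172
0.49 [ 0.286 -0.527  0.019] [ 0.27  -0.547 -0.004] [ 0.337 -0.493  0.028] 214
held [ 0.009 -0.     0.166] [[0.57, -0.268, 0.135], [0.576, -0.248, 0.152], [0.597, -0.23, 0.157]]
tcp [ 0.495 -0.245  0.285] shift [4.8 0.6 7.4] rot [-0.    0.07  0.06]
tcp [ 0.495 -0.245  0.279] shift [ 8.1  0.6 12.4] rot [-0.    0.07  0.06]
```

```bash
python3 -m creep '[[-1,4,0,6,0,0,0],[-1,5.5,0,8.5,0,0,0],[-1,6,0,9.5,0,0,0],[-1,6,0,9.5,0,0,0],[-1,6,0,9.5,0,0,0]]'; python3 -m creep '[[-1,0.7,0,1,0,0,0],[-1,0.7,0,1,0,0,0],[-1,0.7,0,1,0,0,0]]';python3 -m creep '[[-1,0.5,0,0.8,0,0,0],[-1,0.5,0,0.8,0,0,0],[-1,0.5,0,0.8,0,0,0]]'
python3 - <<'E'
from h import *
for i in range(3):
    im,d,c=cap('wrist');s=r.sense();print(s['wrist_force'].round(2) if hasattr(s['wrist_force'],'round') else s['wrist_force'])
o=[o for o in vision.cut_out('wrist','weight_mid') if abs(o['uv'][0]-319)<30][0];P=pts(d,c,o['region']);print('held',np.percentile(P,[2,50,98],axis=0).round(4).tolist())
o=vision.cut_out('wrist','rocker')[0];P=pts(d,c,o['region']);P=P[(abs(P[:,1]+.247)<.06)&(P[:,0]>.52)&(abs(P[:,2]-.12)<.015)]
k=np.polyfit(P[:,0],P[:,2],1);print('pan slope',k,len(P),'z at spot',np.polyval(k,.591))
print((np.array(s['tcp_pos'])+np.array(s['ee_rot'])[:,2]*.176).round(4));save(im,'w4.png')
E
```

```text
time_s: 6.2
tcp_pos: [0.4957, -0.2451, 0.2812]
ee_rot: [[-0.838, 0.034, 0.544], [0.028, 0.999, -0.019], [-0.544, -0.0, -0.839]]
wrist_force: [-0.5, -0.2, -2.5]
gripper_width: 0.472
gripper_force: 30.0
time_s: 6.45
tcp_pos: [0.4958, -0.2451, 0.2804]
ee_rot: [[-0.838, 0.034, 0.545], [0.028, 0.999, -0.019], [-0.545, -0.001, -0.838]]
wrist_force: [0.0, -0.5, -1.4]
gripper_width: 0.467
gripper_force: 30.0
time_s: 6.7
tcp_pos: [0.496, -0.2451, 0.2796]
ee_rot: [[-0.837, 0.034, 0.545], [0.028, 0.999, -0.019], [-0.546, -0.001, -0.838]]
wrist_force: [1.2, 0.1, -0.2]
gripper_width: 0.471
gripper_force: 30.0
[1.09 0.23 0.13]
[0.06 0.21 0.62]
[ 0.87 -0.09 -0.53]
held [[0.5713, -0.2675, 0.1214], [0.5765, -0.2481, 0.1382], [0.5978, -0.2293, 0.1438]]
pan slope [-0.02719456  0.1355933 ] 24967 z at spot 0.119521320220048
[ 0.592  -0.2484  0.1321]
```

View pics/w4.png

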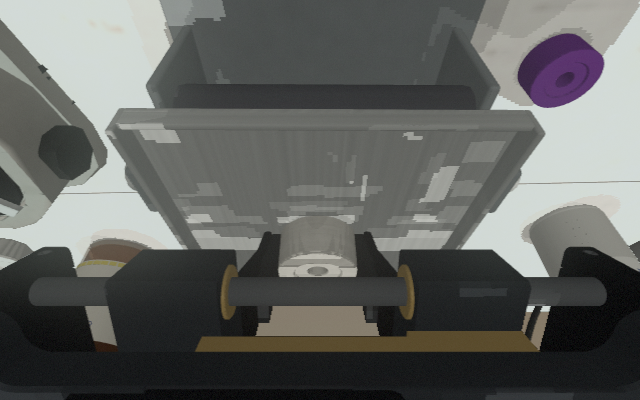

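The weight stands on the pan: it carries about 2 N and the weight sits some 41 mm past the pivot. I release, then back off along the slant.

```bash
python3 -m creep '[[0.6,0,0,0,0,0,0],[0.6,0,0,0,0,0,0],[0.6,0,0,0,0,0,0],[0.6,0,0,0,0,0,0],[0.6,0,0,-10,0,0,0],[0.6,0,0,-40,0,0,0],[0.6,0,0,-75,0,0,0],[0.6,0,0,-110,0,0,0]]'
python3 -m creep '[[0.6,0,0,-30,0,0,0],[0.6,0,0,-50,0,0,0],[0.6,0,0,-50,0,0,0],[0.6,0,0,-50,0,0,0],[0.6,0,0,-50,0,0,0],[0.6,0,0,-50,0,0,0],[0.6,0,0,-50,0,0,0],[0.6,0,0,-50,0,0,0]]'
python3 - <<'E'
from h import *
im,d,c=cap('wrist');save(im,'w5.png')
o=vision.cut_out('wrist','rocker')[0];P=pts(d,c,o['region']);P=P[(abs(P[:,1]+.247)<.06)&(P[:,0]>.52)&(abs(P[:,2]-.12)<.03)]
print('slope',np.polyfit(P[:,0],P[:,2],1))
a,d,c=cap('top')
for o in vision.cut_out('top','weight_mid')[:5]:
    P=pts(d,c,o['region']);print(round(o['conf'],2),np.round(o['uv']),np.median(P,0).round(3),a[o['region']].mean(0).round())
b,_,_=cap('scene')
save(np.hstack([cv2.resize(a[80:220,320:440],(400,467)),cv2.resize(b[130:270,330:450],(400,467))]),'fin5.png')
E
```

```text
time_s: 7.62
tcp_pos: [0.4347, -0.2429, 0.3722]
ee_rot: [[-0.839, 0.034, 0.542], [0.028, 0.999, -0.019], [-0.543, -0.0, -0.84]]
wrist_force: [1.2, -0.9, 0.5]
gripper_width: 0.797
gripper_force: 0.0
time_s: 8.28
tcp_pos: [0.409, -0.2421, 0.4122]
ee_rot: [[-0.84, 0.034, 0.542], [0.028, 0.999, -0.018], [-0.542, 0.0, -0.84]]
wrist_force: [0.7, -0.5, -0.9]
gripper_width: 0.799
gripper_force: 0.0
slope [0.00079776 0.12023322]
0.65 [453. 249.] [ 0.294 -0.524  0.022] [152. 105.  62.]
0.62 [371. 230.] [ 0.364 -0.239  0.021] [101.  58.  33.]
0.59 [372. 124.] [ 0.773 -0.261  0.025] [167. 166. 151.]
```

View pics/fin5.png

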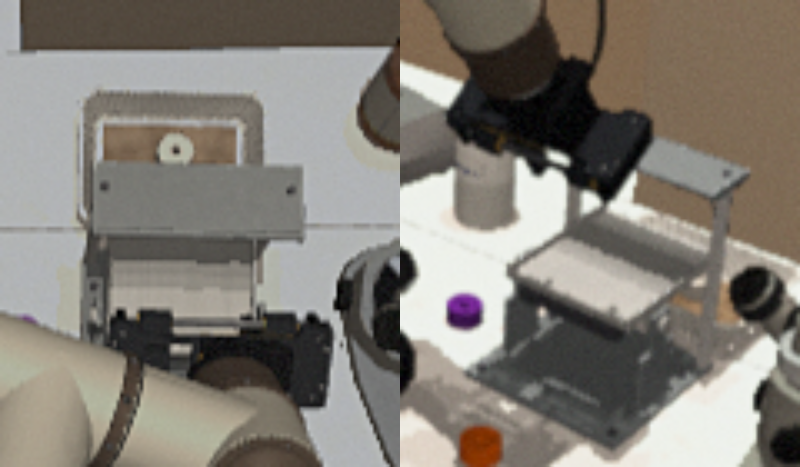

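View pics/w5.png

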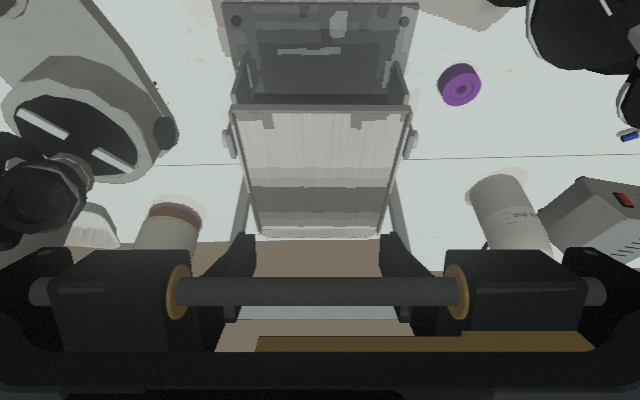

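The weight lies in the foil tray (top-crop (175,150), world (0.773,-0.261)). The pan is empty and level, with a slope of 0.0008, and the hand is clear.

```bash
python3 -m creep '[[0.6,0,0,-20,0,0,0],[0.6,0,0,-40,0,0,0],[0.6,0,0,-40,0,0,0],[0.6,0,0,-40,0,0,0],[0.6,0,0,-40,0,0,0]]' && python3 -c "
from station import r
print(r.finish_job())"
```

```text
time_s: 8.95
tcp_pos: [0.3868, -0.2412, 0.4463]
ee_rot: [[-0.839, 0.034, 0.544], [0.029, 0.999, -0.018], [-0.544, 0.0, -0.839]]
wrist_force: [0.8, -0.5, -0.4]
gripper_width: 0.801
gripper_force: 0.0
the job is handed in; nothing more can be done
None
```

The steel weight was set down on the loading spot and let go, the pan tipped it into the foil tray and swung back level, and the job was handed in at about 9 s with the hand clear; the white puck and black mount were never approached, and no verdict came back.

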